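# Lay a standing quartz bar on the saw bed and lock it under the hold-down

### The job

Tip the standing quartz bar over, away from its raw-skinned side, so that it lies on the cork bed on its smooth sawn face with the raw skin up, then ease it along the bed until its end sits flush and square against the steel end stop. Then bring the hold-down over it: lift the knob out of its notch, move it across the rib towards the bar and let it drop fully into the other notch. Do not knock the lamp over the bed or ram the end stop, and leave the other things on the bench where they are.

Things in the scene. Friction and masses are not known exactly. Their poses are not given: they have to be found in the camera images.
- bed: Saw's loading bed, fixed, placed anew each time: steel plate with cork face, x -150..+130, y -80..+80 mm, top 20 mm above the bench. Origin on the bench, z up; +x runs from the standing bar to the end stop, about to the robot's left (world +y). On its +y side (near the robot) the gate block (x 25..95, y 72..188, 44 high) has two notches 60 mm apart along y with a rib between.
- crystal: White sawn quartz bar, 45 (x) x 60 (y) x 120 (z) mm, 0.8 kg, loose, standing on end on the cork. Origin: centre of its foot, z along it. Its -x side (robot's right) has raw skin standing out 5 mm, 10 to 75 mm above the foot, flat above. Its +x side is the smooth face to lie on (own x ends down). Tips once its top is pushed 42 mm; slides if pushed low. Sliding it lying takes 4 to 10 N.
- crystal_end (a point): Centre of the bar's upper end face, the end that is to rest against the end stop (120 mm along the bar's z from its origin).
- end_stop: Fixed steel end stop on the bed, 120 mm wide (y), 52 mm high above the cork. Origin at the foot of the middle of its contact face, on the cork; the face looks to its -x; axes as the bed's, in which the origin is at x +90, y 0, z 20 mm.
- lamp: Fixed white strip lamp across the bed: head at x -60..-20, y -160..+70 mm of the bed, 170 to 235 mm above the bench; 22 mm post at x -40, y -140. An upright hand behind the bar meets it before the bar tips; a tool leaning back 40 degrees (fingers pointing along the bed's +x and down) clears it, also pushing low. Origin on the bench at bed x -40, y 0, axes as the bed's.
- knob_mid (a point): Middle of the hold-down's black upright knob, 28 mm across, 36 mm high, 110 mm above the bench at rest; gripped from above, best with the fingers on its +y and -y sides. With its top 33 mm below this point, a steel bar 24 mm wide, 10 mm thick reaches 107 mm from the knob's axis towards the bed's -y; locked, it lies 2 to 3 mm above the lying quartz.
- clamp_shift (a joint): How far the hold-down has been moved from its open notch along the bed's -y, 0 to 0.06 m (a stop at each end, stays where it is left, friction about 1.5 N). 0 at the start; the locking notch is at 0.06. It moves only while the knob is lifted.
- clamp_lift (a joint): How far the knob is lifted, 0 (dropped in a notch) to 0.02 m (a stop); it must be lifted at least 15 mm to clear the rib. It sinks by itself when let go over a notch; about 4 N to lift.
- ink_jar: Small ink jar, 42 mm across, 52 mm high, bystander beside the bed; origin under its centre.
- offcut: Small quartz offcut, 45 x 36 x 35 mm, bystander beside the bed; origin under its centre.
- stub: Short stubby quartz piece, 50 x 55 mm and 70 mm high, bystander beyond the bed; origin under its centre.
- square: Flat steel square, blade 220 x 30 x 4 mm with a 125 mm arm, bystander beyond the end stop; origin in the middle of the blade.
- brush: Marking brush, 170 mm long, lying beside the bed, bystander; origin under its middle.
- pencil: Pencil, 160 mm long, lying on the bench, bystander; origin under its middle.
- loupe: Black eye loupe, 44 mm across, 30 mm high, bystander; origin under its centre.
Things that resemble listed ones, but are neither listed nor needed, are in the scene too. What is shaped like the crystal but purple is not meant.

How it is judged:
On the way, in this order (a step that is already met when the one before it is completed fails the run):
1. the bar has been tipped over and lies on its smooth sawn face, raw skin up (angle between crystal's own x axis and vertical above 3.05 rad), for 0.2 s.
2. the lying bar's end is flush and square against the end stop (angle between crystal's own x axis and vertical above 3.05 rad and x of crystal_end in the frame of end_stop above -0.003 m and angle between the z axis of crystal and the x axis of end_stop, either way round below 0.06 rad and y of crystal_end in the frame of end_stop between -0.022 and 0.022 m and z of crystal_end in the frame of bed below 0.05 m), for 0.2 s.
3. the hold-down has been moved across and dropped into the locking notch over the bar (value of joint clamp_shift above 0.055 m and value of joint clamp_lift below 0.003 m), for 0.1 s.
At the end, for the whole second after the job is handed in: The bar lies at rest on its smooth face (within 5 degrees), its end within 3 mm of the end stop, square within 3.4 degrees and within 22 mm of the stop's middle; the hold-down is within 5 mm of the far end of its shift and dropped to within 3 mm of the notch bottom (all of step 2 and all of step 3 and linear speed of crystal below 0.02 m/s); the robot touches nothing.
It fails at once if the lamp is knocked (more than 10 N) (contact force between anything else and lamp above 10 N).
It fails at once if the end stop is rammed (more than 50 N) (contact force between anything else and end_stop above 50 N).
It fails at once if a bystander is moved more than 30 mm (distance of any of ink_jar, offcut, stub, square, brush, pencil, loupe from where it was at the start of the episode above 0.03 m).
It also fails if it takes over 61 s, if anything falls off the work surface, if the arm or the gripper's body presses on something with over 40 N, if the wrist force passes 120 N, or if a joint passes its speed limit or range.

### The arm

A 6-joint arm with a two-finger parallel gripper is mounted at the origin on the work surface. World frame = base frame: x ahead of the robot, y to its left, z up, the work surface at z = 0. Lengths are in m, angles in rad, forces in N, time in s.
With the tool pointing down it reaches from about 0.35 to 0.975 m from the base axis. Payload 4.9 kg.
Tool frame: the origin (TCP) lies midway between the tips of the shut fingers; the grasp point (between the pads) lies 19 mm behind it; z points along the fingers, y is the line along which they close (so a half turn about z gives the same grasp; the last joint's range is limited). The gripper opens to 85 mm and grips with 20 to 120 N. Pads are 22 mm wide; open, the fingers measure 114 mm over their backs; the gripper's body (76 mm by 85 mm) begins 54 mm behind the grasp point. The pads swing forward as they close: fully open they stand 13 mm farther back than shut.
Start: joints at [1.181, 0.053, 1.613, -0, 1.476, -0.119], TCP at [0.167, 0.602, 0.231] pointing down, gripper open.
Joint ranges: [-3.01, 3.01], [-1.01, 2.22], [0.06, 2.58], [-1.02, 4.17], [0.09, 2.62], [-3.14, 3.14]. Speed limits (rad/s): [2.57, 2.57, 3.14, 3.14, 3.14, 3.14].

### API

Orientations are given as a unit quaternion [w, x, y, z].
In Python, from plant import * gives the robot as it stands.
- The arm moves only by the tool jog_arm, never from a script. Its argument "targets" is a list of rows, each a list of 3 entries, a list of its own where there are three numbers: the shift along the tool's x, y, z in units of 25 mm (1.0 is 25 mm), then the turn, a rotation vector about the tool's x, y, z in units of 8 degrees (1.0 is 8 degrees), then the opening in per cent of the stroke, from 0 (shut) to 100 (fully open). A call has 1 to 8 rows; each row is the pose to reach, as a shift and turn from the pose commanded when the call began, along the tool's axes at that moment; what a row does not reach only later rows make up. A row lasts 1/8 s, in which the tool goes at most 62.5 mm and 10.7 degrees, less where a joint would pass 70% of its speed; a pose out of reach is approached as far as the arm can. A call with a gripper value outside its range is refused whole. The fingers move at their own pace and stop on an object; the grip force is fixed at half the most. Time passes only in rows, so rows that repeat a pose let the fingers close. It gives the time, the measured TCP pose, the force, the opening and the grip force at its end, in the units of the state.
- state(): the state, without advancing time (a new reading comes with each control period).
- grab_frame(name): name is "scene" or "top"; returns (picture, depth): 420x560x3 uint8, red, green, blue; 420x560 float32, m along the optical axis (not along the pixel's ray), 0 where there is no reading.
- camera_params(name): a dict with "fovy" (degrees; the focal length in pixels is half the picture's height over the tangent of half this angle, whatever the lens; pixels are square), "cx", "cy" (the principal point, pixels), "rvec" (rotation vector, rad) and "tvec" (3), from world to camera coordinates, as OpenCV has them. Camera axes: x right, y down, z forward; pixel columns grow to the right and rows downward; lengths in m; the calibration is good to about 2 mm. A picture is of the moment at which its call begins. camera_params takes no time and is no camera call.
- job_done(): hands the job in; it is judged then, once.
The state is a dict: "time": time; "joint_pos": joint angles; "joint_vel": joint speeds; "joint_efforts": joint torques, N m; "tool_pos": TCP position; "tool_rot": TCP orientation; "contact_force": force on the tool from outside, world axes, zero at the start; "ft_torque": the same for the moment, N m; "gripper_width": opening from 0.0 (shut) to 1.0 (fully open); "grasp_force": force on a finger pad.
Only numpy, scipy, OpenCV 4.12 (cv2) and the standard library are available. Lean on these libraries where they do the work, as an engineer would, in place of code of your own. Each camera call takes 0.05 s, during which the arm holds its last target. There are 200 camera calls.

## Working session

There is one attempt and no reset: what is moved stays moved. The work goes in short steps, Python scripts to look and compute and a tool call to move; the robot and the scene stay as the last step left them, time stands still between calls to the robot, and variables do not carry over. Pictures are saved under pics/ and viewed, at most 10 in all, crops included, and the job is handed in when it is done.

Besides the shell and the picture viewer there is one more tool, called after "Request:" in YAML: its name, and indented under it one key for each argument. jog_arm: Moves the arm, as the interface text tells. Its arguments: {"type":"object","properties":{"targets":{"type":"array"}},"required":["targets"]}

```bash
mkdir -p pics; cat > h.py <<'E'
from plant import *
import numpy as np, cv2
from scipy.spatial.transform import Rotation as R
def cam(n):
    p=camera_params(n); f=210/np.tan(np.radians(p['fovy'])/2)
    return p,f,R.from_rotvec(np.ravel(p['rvec'])).as_matrix(),np.ravel(p['tvec'])
def cloud(n,D):
    p,f,M,t=cam(n); v,u=np.mgrid[0:420,0:560]
    P=np.stack([(u-p['cx'])/f*D,(v-p['cy'])/f*D,D],-1)
    return (P-t)@M   # world
E
python3 - <<'E'
from h import *
for n in("scene","top"):
    I,D=grab_frame(n); np.savez('%s0.npz'%n,I=I,D=D)
    cv2.imwrite('pics/%s0.png'%n,cv2.resize(I[:,:,::-1],(800,600)))
    print(n,camera_params(n))
s=state();print(s)
E
```

```text
scene {'fovy': 44.5006084698526, 'cx': 280.74050838445197, 'cy': 214.09022691453717, 'rvec': array([ 1.6575931 ,  1.9607143 , -0.72571078]), 'tvec': array([ 0.05883863, -0.37412988,  1.96546183])}
top {'fovy': 53.295964285127866, 'cx': 280.4713231179539, 'cy': 208.4734078231105, 'rvec': array([ 2.1388908 , -2.09859783,  0.19892009]), 'tvec': array([0.02006184, 0.58332845, 1.27947448])}
{'time': 0.1, 'joint_pos': array([ 1.18100348e+00,  5.33109354e-02,  1.61417796e+00,  8.28485447e-06,
        1.47602118e+00, -1.18990110e-01]), 'joint_vel': array([-0.00032918, -0.00164256, -0.00396745, -0.00013077, -0.00225268,
        0.00101665]), 'joint_efforts': array([ 1.18274302e-04, -3.94905460e+01, -3.71362031e+01, -9.49013088e-05,
        3.99417986e-03,  1.60332888e-05]), 'tool_pos': array([0.1669607 , 0.60168643, 0.23016081]), 'tool_rot': array([-2.45256627e-04,  1.34988345e-01,  9.90846723e-01, -9.26818755e-04]), 'contact_force': array([ 0.59320158, -0.03385295,  0.20712539]), 'ft_torque': array([-0.04242372, -0.03297392, -0.01430482]), 'grasp_force': 0.0, 'gripper_width': 0.9982792989593062}
```

View pics/scene0.png

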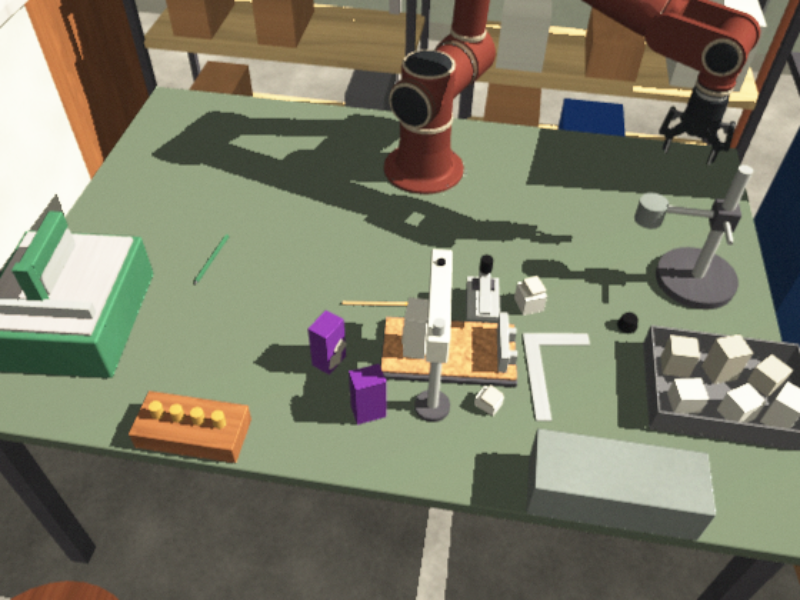

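View pics/top0.png

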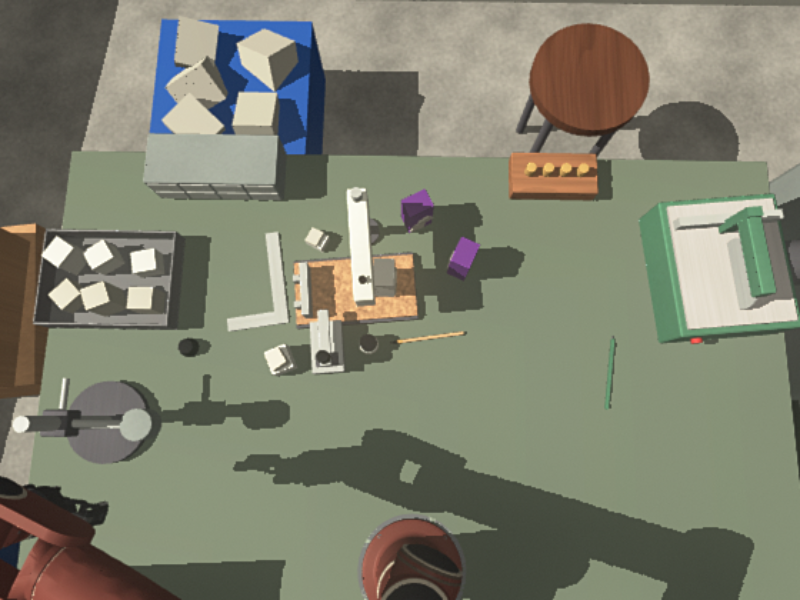

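The top view shows the bed around (355,288) and the grey standing bar at (383,275), next to the lamp head at (360,245). The gate knob is at (323,357), and a purple decoy bar stands behind the bar at (463,258). Next I'll measure these.

```bash
cat > m.py <<'E'
from h import *
def load(n):
    z=np.load('%s0.npz'%n); return z['I'],z['D'],cloud(n,z['D'])
def rect(p): 
    r=cv2.minAreaRect((p*1000).astype(np.float32)); return r,cv2.boxPoints(r).round(1).tolist()
if __name__=="__main__":
    I,D,P=load('top'); H=cv2.cvtColor(I,cv2.COLOR_RGB2HSV)
    z=P[...,2]; v,u=np.mgrid[0:420,0:560]
    roi=(u>195)&(u<300)&(v>160)&(v<240)
    cork=roi&(H[...,0]<20)&(H[...,1]>90)&(abs(z-.02)<.01)
    print('table z',np.median(z[(u>100)&(u<180)&(v>260)&(v<320)]))
    print('cork',cork.sum(),np.median(z[cork]),rect(P[cork][:,:2]))
    for a,b in((.128,.155),(.06,.08),(.225,.245),(.038,.05),(.085,.1),(.105,.14)):
        m=(u>190)&(u<300)&(v>125)&(v<275)&(z>a)&(z<b)
        n,l,s,c=cv2.connectedComponentsWithStats(m.astype(np.uint8))
        for i in range(1,n):
            if s[i,4]>12: q=P[l==i]; print(a,b,c[i].round(),s[i,4],np.median(q[:,2]).round(4),q.mean(0).round(4),rect(q[:,:2]))
    m=(u>270)&(u<350)&(v>125)&(v<200)&(z>.1)
    n,l,s,c=cv2.connectedComponentsWithStats(m.astype(np.uint8))
    for i in range(1,n):
        if s[i,4]>20: q=P[l==i]; print('purple',c[i],q.max(0),rect(q[:,:2]))
E
python3 m.py
python3 - <<'E'
from h import *
I=np.load('top0.npz')['I'][125:275,190:340];J=np.load('scene0.npz')['I'][165:300,210:410]
a=cv2.resize(I,(500,500),interpolation=cv2.INTER_CUBIC)[:,:,::-1]
cv2.imwrite('pics/c0.png',a);cv2.imwrite('pics/c1.png',cv2.resize(J,(800,540),interpolation=cv2.INTER_CUBIC)[:,:,::-1])
E
```

```text
table z -0.0009866469580845879
cork 2199 0.019505209765285816 (((582.491943359375, 136.07081604003906), (204.25511169433594, 278.3401184082031), 5.438185691833496), [[467.6000061035156, 264.8999938964844], [494.0, -12.199999809265137], [697.2999877929688, 7.199999809265137], [671.0, 284.29998779296875]])
0.128 0.155 [268. 190.] 288 0.1394 [0.6216 0.0685 0.1392] (((621.6397705078125, 69.48248291015625), (59.93885803222656, 42.65476989746094), 1.247725486755371), [[591.2000122070312, 90.19999694824219], [592.0999755859375, 47.5], [652.0999755859375, 48.79999923706055], [651.0999755859375, 91.5]])
0.128 0.155 [226. 248.] 16 0.1295 [0.447  0.1903 0.1295] (((446.430419921875, 189.67410278320312), (17.792001724243164, 12.03857135772705), 1.5245603322982788), [[437.3999938964844, 195.5], [437.70001220703125, 183.39999389648438], [455.5, 183.89999389648438], [455.20001220703125, 195.89999389648438]])
0.06 0.08 [291. 153.] 45 0.069 [0.7642 0.001  0.069 ] (((765.103759765625, 6.800655364990234), (61.67062759399414, 29.454811096191406), 76.46622467041016), [[743.5999755859375, -19.7000007629394
[... 6476 characters left out ...]
 -35.5], [815.5, 33.900001525878906]])
purple [324.93288591 177.15436242] [0.70793298 0.02287157 1.3672037 ] (((519.5673217773438, -37.54801940917969), (44.567283630371094, 398.29547119140625), 66.23655700683594), [[328.29998779296875, 22.299999237060547], [692.9000244140625, -138.1999969482422], [710.7999877929688, -97.4000015258789], [346.29998779296875, 63.099998474121094]])
purple [273.03125 189.9375 ] [0.65164724 0.06101857 1.3672037 ] (((490.0130615234375, 43.28541564941406), (324.9870910644531, 17.361164093017578), 4.148834228515625), [[327.29998779296875, 40.20000076293945], [328.6000061035156, 22.899999618530273], [652.7000122070312, 46.400001525878906], [651.5, 63.70000076293945]])
```

View pics/c1.png

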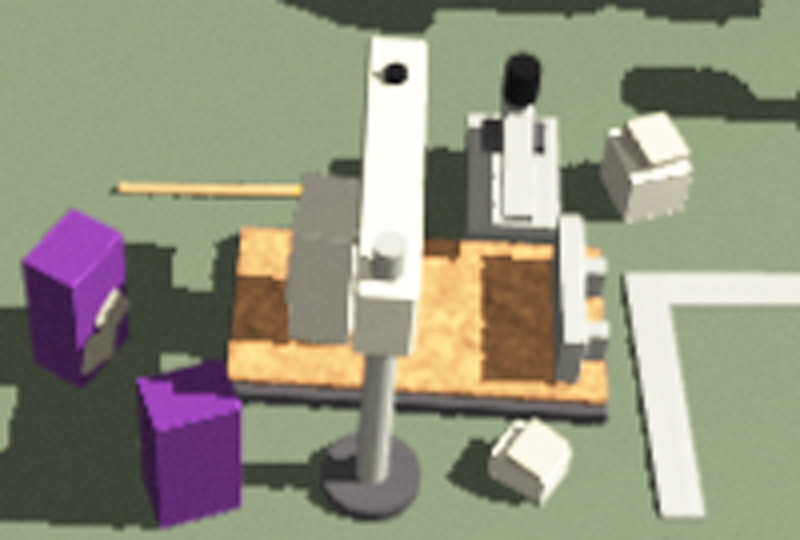

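```bash
cat >> h.py <<'E'
YAW=np.radians(95.5); O=np.array([.6083,.1483,0])
B=R.from_euler('z',YAW).as_matrix()      # bed axes in world
def tobed(p): return (np.asarray(p)-O)@B
def pose(s=None):
    s=s or state(); q=s['tool_rot']; return s['tool_pos'],R.from_quat([q[1],q[2],q[3],q[0]])
def plan(x,y,z,lean=0,yaw=0):
    "bed-frame target (mm, deg) -> jog units"
    p,r=pose(); t=O+B@(np.array([x,y,z])/1e3)
    Rt=R.from_matrix(B@R.from_euler('z',yaw,degrees=True).as_matrix()@np.diag([1,-1,-1.]))*R.from_euler('y',lean,degrees=True)
    return (r.inv().apply(t-p)/.025).round(2).tolist(),(np.degrees((r.inv()*Rt).as_rotvec())/8).round(2).tolist()
def where():
    s=state();p,r=pose(s); b=(tobed(p)*1e3).round(1); e=(B.T@r.as_matrix()).round(3)
    print('t',round(s['time'],2),'bed',b,'z',e[:,2],'x',e[:,0],'F',(B.T@s['contact_force']).round(1),'w',round(s['gripper_width'],2),'q',s['joint_pos'].round(2))
E
python3 - <<'E'
from m import *
I,D,P=load('top');H=cv2.cvtColor(I,cv2.COLOR_RGB2HSV);h=H[...,0].astype(int)
z=P[...,2]
m=(abs(h-142)<12)&(H[...,1]>120)&(z>.08)&(D>0)
n,l,s,c=cv2.connectedComponentsWithStats(m.astype(np.uint8))
for i in range(1,n):
    if s[i,4]>30: q=tobed(P[l==i]);print(c[i],s[i,4],q[:,2].max(),rect(q[q[:,2]>q[:,2].max()-.02][:,:2]))
where()
print(plan(-135,-5,330,0),plan(-135,-5,330,40),plan(-135,-5,128,40))
E
```

```text
[292.99193548 138.90322581] 124 0.1253594755945315 (((-167.57211303710938, -174.65670776367188), (33.43260192871094, 67.13513946533203), 76.23646545410156), [[-204.1999969482422, -182.89999389648438], [-138.89999389648438, -198.89999389648438], [-131.0, -166.39999389648438], [-196.1999969482422, -150.39999389648438]])
[325.31428571 176.44081633] 245 0.1261745767494208 (((-258.9108581542969, -40.73640060424805), (59.41542053222656, 42.253997802734375), 60.275634765625), [[-292.0, -56.099998474121094], [-255.3000030517578, -77.0], [-225.8000030517578, -25.399999618530273], [-262.5, -4.5]])
t 0.1 bed [493.6 395.9 230.2] z [-0.002  0.001 -1.   ] x [0.359 0.933 0.   ] F [-0.1 -0.6  0.2] w 1.0 q [ 1.18  0.05  1.61  0.    1.48 -0.12]
([-23.98, -17.73, -3.97], [-0.01, 0.01, 8.62]) ([-23.98, -17.73, -3.97], [-3.02, 4.38, 8.25]) ([-23.99, -17.71, 4.11], [-3.02, 4.38, 8.25])
```

Request:
jog_arm:
  targets:
    - [[0,0,-4],[0,0,0],30]
    - [[-2,-1.5,-6],[0,0,1],30]
    - [[-24,-17.7,-6],[-3.02,4.38,8.25],30]
    - [[-24,-17.7,-6],[-3.02,4.38,8.25],30]
    - [[-24,-17.7,-6],[-3.02,4.38,8.25],30]
    - [[-24,-17.7,-6],[-3.02,4.38,8.25],30]
    - [[-24,-17.7,-6],[-3.02,4.38,8.25],30]
    - [[-24,-17.7,-6],[-3.02,4.38,8.25],30]

```text
time: 1.1
tool_pos: [0.4213, 0.2768, 0.3641]
tool_rot: [-0.231, 0.598, 0.738, 0.211]
contact_force: [2.1, -0.3, -0.5]
gripper_width: 0.301
grasp_force: 0.0
```

```bash
python3 -c "
from h import *
where();print(plan(-140,-5,330,40))"
```

```text
t 1.1 bed [145.8 173.8 364.1] z [ 0.594  0.031 -0.804] x [0.798 0.102 0.594] F [-0.5 -2.  -0.5] w 0.3 q [ 0.08 -0.39  1.88  0.64  1.68 -0.06]
([-10.67, 5.91, -5.92], [-0.25, 0.43, 0.73])
```

Request:
jog_arm:
  targets:
    - [[-10.7,5.9,-5.9],[-0.25,0.43,0.73],30]
    - [[-10.7,5.9,-5.9],[-0.25,0.43,0.73],30]
    - [[-10.7,5.9,-5.9],[-0.25,0.43,0.73],30]
    - [[-10.7,5.9,-5.9],[-0.25,0.43,0.73],30]
    - [[-10.7,5.9,-5.9],[-0.25,0.43,0.73],30]
    - [[-10.7,5.9,-5.9],[-0.25,0.43,0.73],30]
    - [[-10.7,5.9,-5.9],[-0.25,0.43,0.73],30]
    - [[-10.7,5.9,-5.9],[-0.25,0.43,0.73],30]

```text
time: 2.1
tool_pos: [0.6267, 0.0126, 0.33]
tool_rot: [-0.253, 0.63, 0.698, 0.228]
contact_force: [-1.0, -0.6, -0.1]
gripper_width: 0.301
grasp_force: 0.0
```

```bash
python3 -c "
from h import *
where();print(plan(-140,-5,128,40))"
```

```text
t 2.1 bed [-136.8   -5.3  330. ] z [ 0.641  0.003 -0.768] x [0.768 0.004 0.641] F [-0.5  1.1 -0.1] w 0.3 q [-0.36  0.13  1.47  0.64  1.83 -0.39]
([-5.27, -0.01, 6.12], [-0.02, 0.02, 0.03])
```

Request:
jog_arm:
  targets:
    - [[-5.3,0,6.1],[0,0,0],30]
    - [[-5.3,0,6.1],[0,0,0],30]
    - [[-5.3,0,6.1],[0,0,0],30]
    - [[-5.3,0,6.1],[0,0,0],30]
    - [[-5.3,0,6.1],[0,0,0],30]
    - [[-5.3,0,6.1],[0,0,0],30]

```text
time: 2.85
tool_pos: [0.6297, 0.0075, 0.1319]
tool_rot: [-0.25, 0.63, 0.699, 0.23]
contact_force: [0.6, 0.2, 0.5]
gripper_width: 0.298
grasp_force: 0.0
```

```bash
python3 -c "
from h import *
where();print(plan(-110,-6,128,40),plan(-62,-6,128,40))
I,D=grab_frame('scene');cv2.imwrite('pics/s1.png',cv2.resize(I[120:300,180:420],(800,600))[:,:,::-1])"
```

```text
t 2.85 bed [-142.2   -7.8  131.9] z [ 0.639 -0.001 -0.77 ] x [0.77  0.008 0.639] F [ 0.2 -0.6  0.5] w 0.3 q [-0.37  0.3   1.63  0.61  1.57 -0.58]
([0.89, -0.07, 0.94], [0.01, 0.04, 0.06]) ([2.37, -0.06, 2.17], [0.01, 0.04, 0.06])
```

View pics/s1.png

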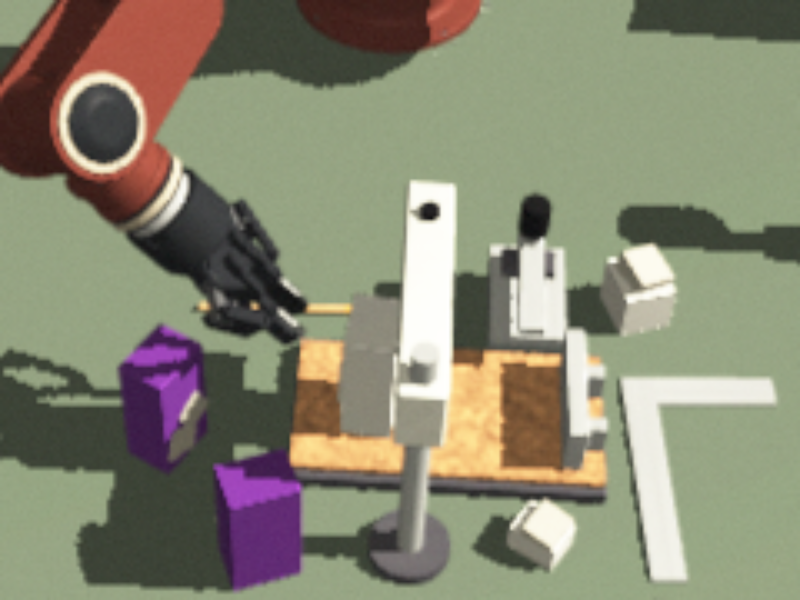

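Request:
jog_arm:
  targets:
    - [[0.9,0,0.76],[0,0,0],30]
    - [[1.03,0,0.86],[0,0,0],30]
    - [[1.15,0,0.96],[0,0,0],30]
    - [[1.28,0,1.07],[0,0,0],30]
    - [[1.4,0,1.17],[0,0,0],30]
    - [[1.52,0,1.27],[0,0,0],30]
    - [[1.64,0,1.37],[0,0,0],30]
    - [[1.77,0,1.47],[0,0,0],30]

```text
time: 3.9
tool_pos: [0.6218, 0.0654, 0.128]
tool_rot: [-0.253, 0.63, 0.698, 0.228]
contact_force: [-0.1, -0.1, 0.2]
gripper_width: 0.303
grasp_force: 0.4
```

```bash
python3 -c "
from h import *
where()
I,D=grab_frame('top');P=tobed(cloud('top',D));m=(P[...,2]>.125)&(P[...,2]<.16)&(abs(P[...,1])<.08)&(P[...,0]<-.02)&(P[...,0]>-.13)
print(m.sum(),P[m].mean(0),P[m].min(0),P[m].max(0))"
```

```text
t 3.9 bed [-83.8  -5.5 128. ] z [ 0.64   0.003 -0.768] x [0.768 0.004 0.64 ] F [-0.   0.1  0.2] w 0.3 q [-0.29  0.26  1.68  0.63  1.52 -0.53]
233 [-0.07919645 -0.00711303  0.1436494 ] [-0.12038892 -0.03826209  0.12540068] [-0.05905618  0.02466193  0.15974911]
```

Request:
jog_arm:
  targets:
    - [[0.12,0,0.1],[0,0,0],30]
    - [[0.25,0,0.2],[0,0,0],30]
    - [[0.37,0,0.3],[0,0,0],30]
    - [[0.5,0,0.4],[0,0,0],30]

```text
time: 4.45
tool_pos: [0.6202, 0.0813, 0.1284]
tool_rot: [-0.252, 0.63, 0.698, 0.228]
contact_force: [0.2, -0.2, -0.4]
gripper_width: 0.299
grasp_force: 0.0
```

```bash
python3 -c "
from h import *
where()
I,D=grab_frame('scene');cv2.imwrite('pics/s2.png',cv2.resize(I[120:300,180:420],(800,600))[:,:,::-1])"
```

```text
t 4.45 bed [-67.8  -5.4 128.4] z [ 0.64   0.003 -0.768] x [0.768 0.004 0.64 ] F [-0.2 -0.2 -0.4] w 0.3 q [-0.27  0.25  1.69  0.64  1.51 -0.51]
```

View pics/s2.png

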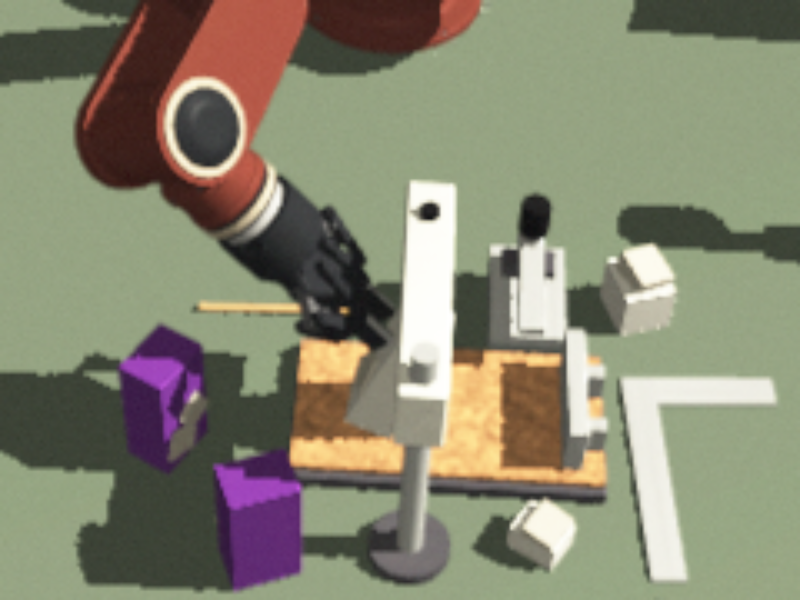

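The bar is tilted against the fingers, seen at about (375,385), and is nearly at balance. The hand is clear of the lamp.

Request:
jog_arm:
  targets:
    - [[0.1,0,0.08],[0,0,0],30]
    - [[0.2,0,0.17],[0,0,0],30]
    - [[0.3,0,0.25],[0,0,0],30]
    - [[0.3,0,0.25],[0,0,0],30]
    - [[0.3,0,0.25],[0,0,0],30]

```text
time: 5.12
tool_pos: [0.6194, 0.0906, 0.1286]
tool_rot: [-0.252, 0.63, 0.698, 0.228]
contact_force: [0.2, 0.4, -1.4]
gripper_width: 0.297
grasp_force: 0.0
```

```bash
cat > lie.py <<'E'
from h import *
from m import rect
where()
I,D=grab_frame('top');P=tobed(cloud('top',D));x,y,z=P[...,0],P[...,1],P[...,2]
H=cv2.cvtColor(I,cv2.COLOR_RGB2HSV)
m=(z>.052)&(z<.08)&(abs(y)<.08)&(x>-.13)&(x<.087)&(H[...,1]<60)&(H[...,2]>60)
print('lying px',m.sum(),(P[m].min(0)*1e3).round(),(P[m].max(0)*1e3).round(),rect(P[m][:,:2]) if m.sum() else '')
print('tall px',((z>.09)&(z<.16)&(abs(y)<.05)&(x>-.13)&(x<.05)).sum())
E
python3 lie.py
```

```text
t 5.12 bed [-58.4  -5.5 128.6] z [ 0.64   0.003 -0.768] x [0.768 0.004 0.64 ] F [ 0.4 -0.2 -1.4] w 0.3 q [-0.25  0.25  1.69  0.65  1.5  -0.5 ]
lying px 483 [-57. -49.  54.] [72. 80. 80.] (((7.801475524902344, 19.815345764160156), (130.50294494628906, 119.12098693847656), 84.46258544921875), [[-57.79999923706055, -39.400001525878906], [60.79999923706055, -50.900001525878906], [73.4000015258789, 79.0], [-45.20000076293945, 90.5]])
tall px 81
```

Request:
jog_arm:
  targets:
    - [[-1,0,-0.84],[0,0,0],30]
    - [[-1.8,0,-1.5],[0,0,0],30]
    - [[-1.8,0,-1.5],[0,0,0],30]
    - [[-1.8,0,-1.5],[0,0,0],30]

```text
time: 5.68
tool_pos: [0.6252, 0.0323, 0.1285]
tool_rot: [-0.253, 0.631, 0.697, 0.229]
contact_force: [0.0, -0.0, 0.9]
gripper_width: 0.297
grasp_force: 0.0
```

```bash
sed -i 's/(abs(y)<.08)&(x>-.13)/(y>-.08)\&(y<.042)\&(x>-.09)/' lie.py; python3 lie.py; python3 -c "
from h import *
I,D=grab_frame('scene');a=cv2.resize(I[140:300,200:400],(800,600),interpolation=2)
cv2.imwrite('pics/s3.png',a[:,:,::-1])"
```

```text
t 5.67 bed [-117.1   -5.7  128.5] z [ 0.641  0.002 -0.768] x [0.768 0.004 0.641] F [-0.  -0.   0.9] w 0.3 q [-0.34  0.28  1.65  0.62  1.55 -0.56]
lying px 424 [-57. -49.  53.] [64. 15. 75.] (((3.945354461669922, -15.831912994384766), (60.33687210083008, 118.50719451904297), 84.5480728149414), [[-57.900001525878906, -40.20000076293945], [60.099998474121094, -51.5], [65.80000305175781, 8.600000381469727], [-52.20000076293945, 19.799999237060547]])
tall px 57
```

View pics/s3.png

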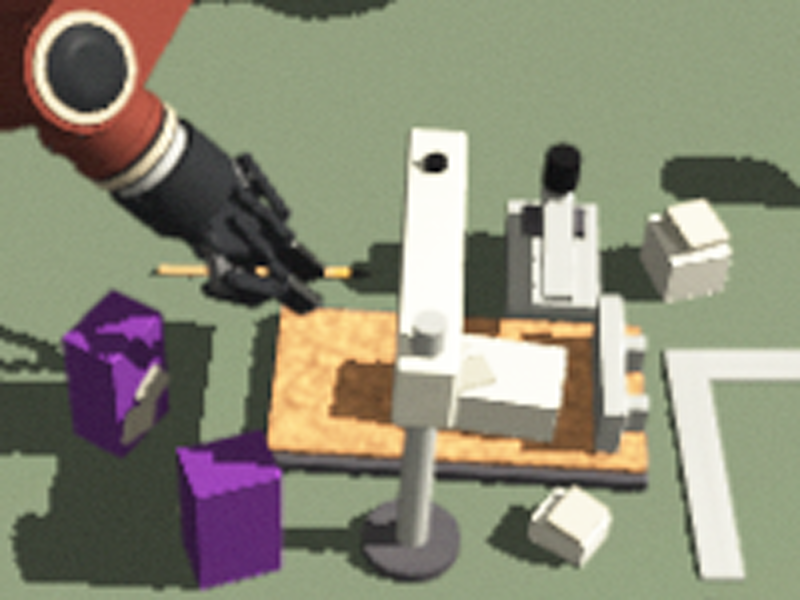

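The bar lies skin-up, seen around (515,375), with its end centre at bed (63,-21), yawed about -5.4°. That offset is too close to the ±22 mm limit. I'll grip the bar's sides from above beyond the lamp, square and centre it, then push it home.

```bash
python3 -c "
from h import *
where();print(plan(-117,-6,350,40),plan(30,-18,350,-15,-5.4))"
```

```text
t 5.78 bed [-116.5   -5.6  128.4] z [ 0.64   0.003 -0.768] x [0.768 0.004 0.64 ] F [-0.6 -0.1 -0.7] w 0.3 q [-0.33  0.28  1.65  0.62  1.55 -0.56]
([5.66, 0.02, -6.82], [-0.02, 0.02, 0.03]) ([10.17, 0.53, -3.06], [-0.16, -6.85, 0.73])
```

Request:
jog_arm:
  targets:
    - [[5.7,0,-6.8],[0,0,0],30]
    - [[5.7,0,-6.8],[0,0,0],30]
    - [[5.7,0,-6.8],[0,0,0],60]
    - [[5.7,0,-6.8],[0,0,0],92]
    - [[10.2,0.5,-3.1],[-0.16,-6.85,0.73],92]
    - [[10.2,0.5,-3.1],[-0.16,-6.85,0.73],92]
    - [[10.2,0.5,-3.1],[-0.16,-6.85,0.73],92]
    - [[10.2,0.5,-3.1],[-0.16,-6.85,0.73],92]

```text
time: 6.78
tool_pos: [0.622, 0.1818, 0.353]
tool_rot: [0.019, 0.698, 0.716, -0.021]
contact_force: [0.4, -0.6, -0.9]
gripper_width: 0.922
grasp_force: 0.0
```

Request:
jog_arm:
  targets:
    - [[0,0,0],[0,0,0],92]

```text
time: 6.9
tool_pos: [0.6218, 0.183, 0.3514]
tool_rot: [0.015, 0.697, 0.717, -0.02]
contact_force: [-0.3, 0.3, -0.0]
gripper_width: 0.92
grasp_force: 0.0
```

```bash
python3 lie.py; python3 -c "
from h import *
print(plan(30,-18,350,-15,-5.4),plan(30,-18,180,-15,-5.4),plan(30,-18,30,-15,-5.4))"
```

```text
t 6.9 bed [ 33.2 -16.8 351.4] z [-0.05   0.011 -0.999] x [ 0.996 -0.067 -0.05 ] F [ 0.3  0.2 -0. ] w 0.92 q [ 0.19  0.08  1.39 -0.05  1.69  0.16]
lying px 219 [-57. -46.  53.] [46. 15. 75.] (((-6.020191192626953, -14.136219024658203), (61.6454963684082, 96.93553161621094), 82.22953033447266), [[-58.20000076293945, -38.099998474121094], [37.79999923706055, -51.20000076293945], [46.20000076293945, 9.899999618530273], [-49.900001525878906, 23.0]])
tall px 0
([-0.05, 0.05, 0.05], [-0.03, -1.52, 0.18]) ([0.29, 0.11, 6.84], [-0.03, -1.52, 0.18]) ([0.58, 0.16, 12.83], [-0.03, -1.52, 0.18])
```

Request:
jog_arm:
  targets:
    - [[0,0.05,0],[0,-1.5,0.18],92]
    - [[0,0.05,0],[0,-1.5,0.18],92]
    - [[0.3,0.1,6.8],[0,-1.5,0.18],92]
    - [[0.3,0.1,6.8],[0,-1.5,0.18],92]
    - [[0.3,0.1,6.8],[0,-1.5,0.18],92]
    - [[0.3,0.1,6.8],[0,-1.5,0.18],92]

```text
time: 7.7
tool_pos: [0.6211, 0.1756, 0.1756]
tool_rot: [0.087, 0.702, 0.7, -0.097]
contact_force: [-0.5, -0.2, 1.6]
gripper_width: 0.921
grasp_force: 0.0
```

```bash
python3 -c "
from h import *
where();print(plan(30,-18,32,-15,-5.4))
I,D=grab_frame('scene');a=cv2.resize(I[140:300,200:400],(800,600),interpolation=2)
cv2.imwrite('pics/s4.png',a[:,:,::-1])"
```

```text
t 7.7 bed [ 25.9 -15.3 175.6] z [-0.256  0.04  -0.966] x [ 0.961 -0.094 -0.258] F [-0.2  0.5  1.6] w 0.92 q [ 0.27  0.21  1.55 -0.25  1.47  0.31]
([1.65, 0.17, 5.5], [-0.11, -0.0, -0.02])
```

View pics/s4.png

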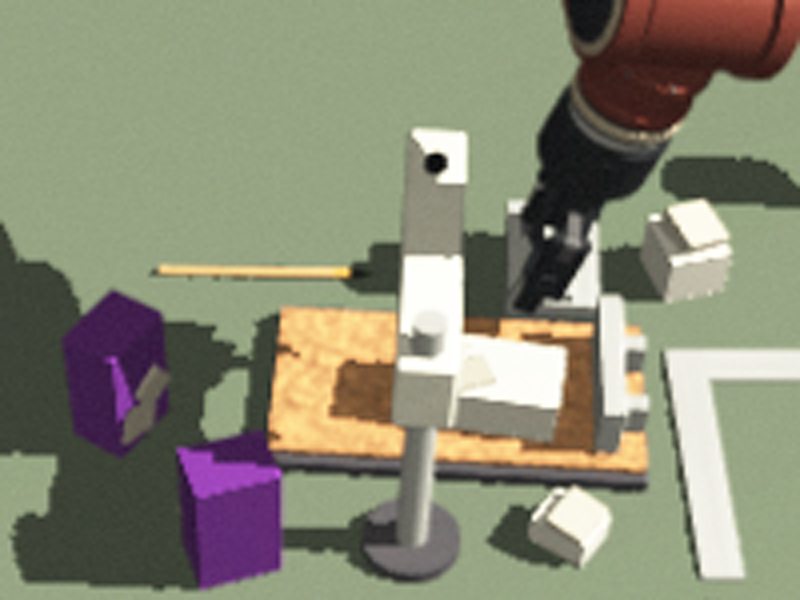

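The gripper is at (550,270), above the bar and clear of the lamp. I'll descend now.

Request:
jog_arm:
  targets:
    - [[1.6,0.15,4],[0,0,0],92]
    - [[1.6,0.15,4],[0,0,0],92]
    - [[1.6,0.15,4.8],[0,0,0],92]
    - [[1.6,0.15,5.4],[0,0,0],92]
    - [[1.6,0.15,5.4],[0,0,0],92]
    - [[1.6,0.15,5.4],[0,0,0],92]

```text
time: 8.5
tool_pos: [0.6288, 0.1819, 0.0427]
tool_rot: [0.091, 0.702, 0.7, -0.092]
contact_force: [0.2, 0.1, -0.1]
gripper_width: 0.921
grasp_force: 0.0
```

```bash
python3 -c "
from h import *
where();print(plan(30,-18,32,-15,-5.4))"
```

```text
t 8.5 bed [ 31.5 -23.6  42.7] z [-0.256  0.026 -0.966] x [ 0.962 -0.096 -0.257] F [ 0.1 -0.2 -0.1] w 0.92 q [ 0.27  0.36  1.61 -0.26  1.26  0.37]
([0.03, -0.22, 0.44], [-0.01, -0.01, -0.03])
```

Request:
jog_arm:
  targets:
    - [[0,-0.2,0.45],[0,0,0],92]
    - [[0,-0.2,0.45],[0,0,0],80]
    - [[0,-0.2,0.45],[0,0,0],66]
    - [[0,-0.2,0.45],[0,0,0],66]
    - [[0,-0.2,0.45],[0,0,0],66]
    - [[0,-0.2,0.45],[0,0,0],66]

```text
time: 9.25
tool_pos: [0.6227, 0.1792, 0.0299]
tool_rot: [0.091, 0.702, 0.7, -0.093]
contact_force: [1.7, 2.4, -0.2]
gripper_width: 0.689
grasp_force: 67.5
```

```bash
python3 -c "
from h import *
where();print(state()['grasp_force'],plan(33,-4,31,-15,0),plan(50,-4,31,-15,0))"
```

```text
t 9.25 bed [ 29.4 -17.3  29.9] z [-0.256  0.028 -0.966] x [ 0.962 -0.094 -0.258] F [ 2.2 -2.  -0.2] w 0.69 q [ 0.27  0.36  1.63 -0.26  1.24  0.37]
67.52703666687012 ([0.08, -0.54, -0.07], [-0.2, -0.01, -0.68]) ([0.73, -0.61, -0.24], [-0.2, -0.01, -0.68])
```

Request:
jog_arm:
  targets:
    - [[0.1,-0.1,-0.03],[0,0,-0.1],66]
    - [[0.2,-0.2,-0.06],[-0.05,0,-0.2],66]
    - [[0.3,-0.3,-0.09],[-0.1,0,-0.35],66]
    - [[0.4,-0.4,-0.13],[-0.13,0,-0.45],66]
    - [[0.5,-0.5,-0.16],[-0.17,0,-0.58],66]
    - [[0.6,-0.6,-0.2],[-0.2,0,-0.68],66]
    - [[0.7,-0.6,-0.22],[-0.2,0,-0.68],66]
    - [[0.7,-0.6,-0.22],[-0.2,0,-0.68],66]

```text
time: 10.25
tool_pos: [0.6062, 0.1975, 0.03]
tool_rot: [0.095, 0.666, 0.734, -0.089]
contact_force: [-0.7, -0.3, 1.7]
gripper_width: 0.695
grasp_force: 67.6
```

```bash
python3 lie.py; python3 -c "
from h import *
print(state()['grasp_force'],plan(50,-4,130,-15,0))"
```

```text
t 10.25 bed [49.2 -2.6 30. ] z [-0.258  0.004 -0.966] x [ 0.966  0.001 -0.258] F [-0.2  0.7  1.7] w 0.69 q [ 0.31  0.33  1.67 -0.27  1.21  0.32]
lying px 393 [ -8. -57.  52.] [60. 34. 80.] (((25.679473876953125, -11.612174987792969), (90.77164459228516, 67.7872314453125), 89.43212890625), [[-8.699999809265137, -56.70000076293945], [59.099998474121094, -57.29999923706055], [60.0, 33.400001525878906], [-7.800000190734863, 34.099998474121094]])
tall px 8
67.58882953283319 ([-1.0, 0.04, -3.87], [-0.03, -0.01, 0.0])
```

Request:
jog_arm:
  targets:
    - [[0,0.1,0],[0,0,0],66]
    - [[0,0.2,0],[0,0,0],66]
    - [[0,0.2,0],[0,0,0],78]
    - [[0,0.2,0],[0,0,0],78]
    - [[-0.26,0.2,-1],[0,0,0],78]
    - [[-0.52,0.2,-2],[0,0,0],78]
    - [[-1.55,0.2,-6],[0,0,0],78]
    - [[-1.55,0.2,-6],[0,0,0],78]

```text
time: 11.3
tool_pos: [0.6134, 0.1992, 0.189]
tool_rot: [0.097, 0.667, 0.734, -0.086]
contact_force: [0.0, -0.7, 0.2]
gripper_width: 0.778
grasp_force: 0.0
```

```bash
python3 -c "
from h import *
where()
print(plan(50,-8,340,0,0),plan(-117,-8,350,40,0))"
```

```text
t 11.3 bed [ 50.2 -10.  189. ] z [-0.257 -0.003 -0.966] x [ 0.966 -0.001 -0.257] F [-0.7  0.   0.2] w 0.78 q [ 0.31  0.18  1.57 -0.26  1.46  0.25]
([-1.56, -0.06, -5.84], [0.02, 1.86, -0.0]) ([-8.12, -0.06, -4.5], [0.02, 6.86, 0.01])
```

Request:
jog_arm:
  targets:
    - [[-1.6,0,-5.8],[0,0,0],78]
    - [[-1.6,0,-5.8],[0,1,0],60]
    - [[-1.6,0,-5.8],[0,2,0],30]
    - [[-8.1,0,-4.5],[0,6.86,0],30]
    - [[-8.1,0,-4.5],[0,6.86,0],30]
    - [[-8.1,0,-4.5],[0,6.86,0],30]
    - [[-8.1,0,-4.5],[0,6.86,0],30]
    - [[-8.1,0,-4.5],[0,6.86,0],30]

```text
time: 12.3
tool_pos: [0.6284, 0.0308, 0.3441]
tool_rot: [-0.254, 0.634, 0.694, 0.228]
contact_force: [0.2, 0.7, -0.7]
gripper_width: 0.299
grasp_force: 0.0
```

```bash
python3 lie.py; python3 -c "
from h import *
print(plan(-100,-8,130,40,0),plan(-100,-8,45,40,0))"
```

```text
t 12.3 bed [-118.8   -8.8  344.1] z [ 0.642  0.001 -0.767] x [ 0.767 -0.006  0.642] F [ 0.6 -0.3 -0.7] w 0.3 q [-0.34  0.12  1.47  0.65  1.83 -0.34]
lying px 540 [ -8. -39.  52.] [83. 22. 74.] (((37.104164123535156, -8.015132904052734), (60.82548522949219, 90.9638900756836), 89.40970611572266), [[-8.699999809265137, -38.0], [82.30000305175781, -38.900001525878906], [82.9000015258789, 21.899999618530273], [-8.100000381469727, 22.899999618530273]])
tall px 0
([-4.99, -0.02, 7.06], [-0.01, 0.02, -0.02]) ([-7.17, -0.01, 9.67], [-0.01, 0.02, -0.02])
```

Request:
jog_arm:
  targets:
    - [[-4.5,0,7.4],[0,0,0],30]
    - [[-4.5,0,7.4],[0,0,0],30]
    - [[-4.5,0,7.4],[0,0,0],30]
    - [[-4.5,0,7.4],[0,0,0],30]
    - [[-6.7,0,10],[0,0,0],30]
    - [[-6.7,0,10],[0,0,0],30]
    - [[-6.7,0,10],[0,0,0],30]
    - [[-6.7,0,10],[0,0,0],30]

```text
time: 13.35
tool_pos: [0.627, 0.0649, 0.0499]
tool_rot: [-0.251, 0.632, 0.696, 0.23]
contact_force: [-0.1, -0.4, -0.9]
gripper_width: 0.3
grasp_force: 0.0
```

```bash
python3 -c "
from h import *
where()
print(plan(-45,-8,45,40,0),plan(-25,-8,45,40,0))"
```

```text
t 13.35 bed [-84.8 -10.6  49.9] z [ 0.641 -0.002 -0.768] x [0.768 0.003 0.641] F [-0.4  0.1 -0.9] w 0.3 q [-0.29  0.37  1.69  0.65  1.42 -0.6 ]
([1.1, -0.1, 1.17], [0.01, 0.02, 0.02]) ([1.71, -0.1, 1.68], [0.01, 0.02, 0.02])
```

Request:
jog_arm:
  targets:
    - [[0.6,-0.1,0.75],[0,0,0],30]
    - [[1.0,-0.1,1.1],[0,0,0],30]
    - [[1.1,-0.1,1.17],[0,0,0],30]
    - [[1.16,-0.1,1.22],[0,0,0],30]
    - [[1.22,-0.1,1.27],[0,0,0],30]
    - [[1.28,-0.1,1.32],[0,0,0],30]
    - [[1.34,-0.1,1.37],[0,0,0],30]
    - [[1.4,-0.1,1.42],[0,0,0],30]

```text
time: 14.35
tool_pos: [0.6182, 0.1136, 0.0424]
tool_rot: [-0.253, 0.632, 0.695, 0.229]
contact_force: [0.8, -4.3, 0.5]
gripper_width: 0.299
grasp_force: 2.2
```

```bash
python3 lie.py
```

```text
t 14.35 bed [-35.4  -6.5  42.4] z [ 0.641  0.    -0.767] x [ 0.767 -0.001  0.641] F [-4.3 -0.4  0.5] w 0.3 q [-0.22  0.36  1.72  0.67  1.37 -0.56]
lying px 578 [-81. -52.  53.] [87. 22. 80.] (((3.0471725463867188, -14.078765869140625), (169.27383422851562, 71.43898010253906), 1.6864742040634155), [[-82.5999984741211, 19.100000381469727], [-80.5, -52.29999923706055], [88.69999694824219, -47.29999923706055], [86.5999984741211, 24.100000381469727]])
tall px 306
```

Request:
jog_arm:
  targets:
    - [[0.03,0,0.026],[0,0,0],30]
    - [[0.06,0,0.05],[0,0,0],30]
    - [[0.09,0,0.077],[0,0,0],30]
    - [[0.09,0,0.077],[0,0,0],30]

```text
time: 14.9
tool_pos: [0.6183, 0.1151, 0.0424]
tool_rot: [-0.251, 0.633, 0.696, 0.228]
contact_force: [-0.1, -11.2, 2.5]
gripper_width: 0.297
grasp_force: 5.7
```

```bash
python3 -c "
from h import *
where()"
```

```text
t 14.9 bed [-34.   -6.7  42.4] z [ 0.639 -0.    -0.769] x [ 0.769 -0.001  0.639] F [-11.2   1.2   2.5] w 0.3 q [-0.21  0.35  1.73  0.67  1.37 -0.56]
```

Request:
jog_arm:
  targets:
    - [[0.03,0,0.026],[0,0,0],30]
    - [[0.05,0,0.04],[0,0,0],30]
    - [[0.05,0,0.04],[0,0,0],30]

```text
time: 15.28
tool_pos: [0.6184, 0.1152, 0.0424]
tool_rot: [-0.25, 0.633, 0.696, 0.228]
contact_force: [-0.5, -15.9, 3.5]
gripper_width: 0.303
grasp_force: 8.5
```

```bash
python3 -c "
from h import *
where()
I,D=grab_frame('top');P=tobed(cloud('top',D));x,y,z=P[...,0],P[...,1],P[...,2]
for lo,hi,n in((-.03,-.015,'a'),(0,.015,'b')):
    m=(abs(y-(lo+hi)/2)<.0075)&(x>.05)&(x<.12); o=np.argsort(x[m]); print(n,np.c_[x[m][o]*1e3,z[m][o]*1e3].round().astype(int)[::3].tolist())"
```

```text
t 15.28 bed [-33.9  -6.8  42.4] z [ 0.637 -0.001 -0.771] x [ 0.771 -0.     0.637] F [-15.8   2.    3.5] w 0.3 q [-0.21  0.35  1.73  0.67  1.36 -0.55]
a [[52, 69], [53, 62], [55, 68], [58, 72], [59, 64], [62, 66], [63, 62], [65, 63], [68, 65], [69, 63], [71, 68], [74, 67], [75, 63], [78, 71], [79, 62], [82, 64], [84, 69], [85, 60], [88, 64], [90, 69], [93, 72], [93, 70], [96, 74], [99, 73], [102, 75], [103, 68], [106, 71], [112, 53], [115, 36], [117, 25], [118, 55], [119, 49]]
b [[50, 67], [51, 63], [54, 68], [55, 61], [57, 64], [60, 67], [61, 57], [64, 66], [67, 65], [67, 65], [70, 65], [73, 69], [74, 63], [77, 62], [80, 66], [80, 62], [83, 64], [86, 65], [87, 62], [89, 66], [89, 62], [92, 71], [95, 71], [97, 75], [98, 68], [101, 72], [104, 72], [107, 73], [107, 70], [116, 20], [120, 16]]
```

The bar is seated: the tip stayed at -33.9 mm while the force rose to 16 N, and the bar's top runs right up to the stop. I'll back off, rise, and go over to the knob.

Request:
jog_arm:
  targets:
    - [[-0.3,0,-0.25],[0,0,0],30]
    - [[-1.3,0,-1.1],[0,0,0],30]
    - [[-1.3,0,-1.1],[0,0,0],30]
    - [[6.4,0,-10.3],[0,0,0],30]
    - [[6.4,0,-10.3],[0,0,0],30]
    - [[6.4,0,-10.3],[0,0,0],70]
    - [[6.4,0,-10.3],[0,0,0],70]
    - [[6.4,0,-10.3],[0,0,0],70]

```text
time: 16.32
tool_pos: [0.6213, 0.0778, 0.3454]
tool_rot: [-0.253, 0.631, 0.696, 0.23]
contact_force: [1.0, 0.6, -0.4]
gripper_width: 0.697
grasp_force: 0.0
```

```bash
python3 lie.py; python3 -c "
from h import *
print(plan(-70,160,345,20,0),plan(60,160,300,0,0))"
```

```text
t 16.32 bed [-71.4  -6.2 345.4] z [ 0.643  0.001 -0.766] x [0.766 0.002 0.643] F [ 0.5 -1.1 -0.4] w 0.7 q [-0.27  0.08  1.5   0.66  1.79 -0.3 ]
lying px 567 [ -8. -41.  52.] [86. 22. 74.] (((38.733192443847656, -9.375383377075195), (62.21281814575195, 94.04376983642578), 89.00116729736328), [[-8.800000190734863, -39.70000076293945], [85.19999694824219, -41.29999923706055], [86.30000305175781, 20.899999618530273], [-7.699999809265137, 22.5]])
tall px 0
([-0.11, -6.73, 0.25], [0.06, -2.48, 0.06]) ([2.73, -6.73, 4.97], [0.07, -4.98, 0.05])
```

Request:
jog_arm:
  targets:
    - [[2.7,-6.7,5],[0.07,-5,0.05],70]
    - [[2.7,-6.7,5],[0.07,-5,0.05],70]
    - [[2.7,-6.7,5],[0.07,-5,0.05],70]
    - [[2.7,-6.7,5],[0.07,-5,0.05],70]
    - [[2.7,-6.7,5],[0.07,-5,0.05],70]
    - [[2.7,-6.7,5],[0.07,-5,0.05],70]
    - [[2.7,-6.7,5],[0.07,-5,0.05],70]

```text
time: 17.25
tool_pos: [0.443, 0.1908, 0.2899]
tool_rot: [-0.004, 0.674, 0.739, -0.005]
contact_force: [0.5, -0.6, 0.5]
gripper_width: 0.702
grasp_force: 0.0
```

```bash
python3 -c "
from h import *
where()
print(plan(60,160,160,0,0),plan(60,160,92,0,0))
I,D=grab_frame('top');P=tobed(cloud('top',D));x,y,z=P[...,0],P[...,1],P[...,2]
m=(x>.0755)&(x<.087)&(y>-.08)&(y<.05)&(z>.05)&(z<.08);print(m.sum())
m=(x>.03)&(x<.09)&(y>.12)&(y<.2)&(z>.118)&(z<.135);print(m.sum(),P[m].mean(0))"
```

```text
t 17.25 bed [ 58.2 160.5 289.9] z [-0.001  0.013 -1.   ] x [ 1.    -0.005 -0.001] F [-0.7 -0.4  0.5] w 0.7 q [ 0.25 -0.32  1.85  0.    1.62  0.16]
([0.08, 0.09, 5.19], [-0.1, 0.0, -0.04]) ([0.08, 0.13, 7.91], [-0.1, 0.0, -0.04])
27
0 [nan nan nan]<string>:7: RuntimeWarning: Mean of empty slice.
  ret = um.true_divide(
```

Request:
jog_arm:
  targets:
    - [[0.08,0.1,5.2],[-0.1,0,0],70]
    - [[0.08,0.1,5.2],[-0.1,0,0],70]
    - [[0.08,0.1,5.2],[-0.1,0,0],70]
    - [[0.08,0.1,6.5],[-0.1,0,0],70]
    - [[0.08,0.1,7.9],[-0.1,0,0],70]
    - [[0.08,0.1,7.9],[-0.1,0,0],70]
    - [[0.08,0.1,7.9],[-0.1,0,0],70]

```text
time: 18.18
tool_pos: [0.4444, 0.1936, 0.0956]
tool_rot: [0.002, 0.674, 0.739, 0.002]
contact_force: [0.5, -0.2, 0.4]
gripper_width: 0.697
grasp_force: 0.0
```

```bash
python3 -c "
from h import *
where()
I,D=grab_frame('scene');a=cv2.resize(I[140:290,260:410],(600,600),interpolation=2)
cv2.imwrite('pics/s5.png',a[:,:,::-1])"
```

```text
t 18.18 bed [ 60.8 158.8  95.6] z [-0.    -0.005 -1.   ] x [ 1.    -0.004 -0.   ] F [-0.3 -0.5  0.4] w 0.7 q [ 0.26 -0.17  2.06 -0.    1.24  0.17]
```

View pics/s5.png

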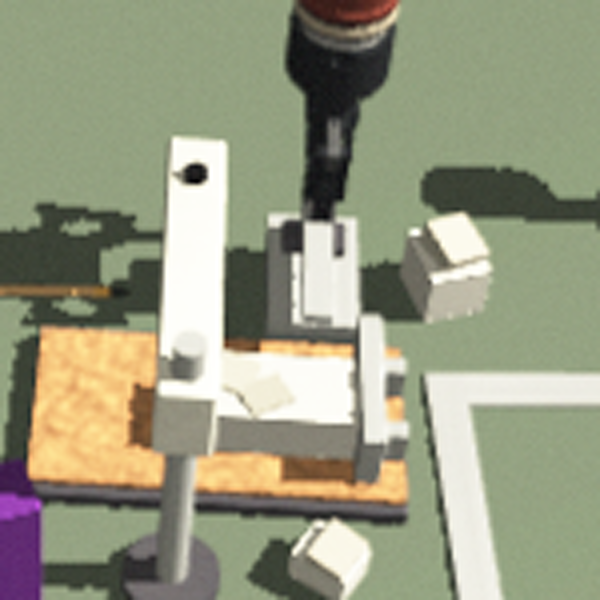

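The bar's end is flush with the stop at (357,395), and the fingers straddle the knob at (322,200). I'll close on it.

Request:
jog_arm:
  targets:
    - [[0,0,0.1],[0,0,0],50]
    - [[0,0,0.1],[0,0,0],28]
    - [[0,0,0.1],[0,0,0],28]
    - [[0,0,0.1],[0,0,0],28]
    - [[0,0,0.1],[0,0,0],28]

```text
time: 18.85
tool_pos: [0.4437, 0.1936, 0.0915]
tool_rot: [0.002, 0.674, 0.739, 0.002]
contact_force: [5.0, -0.4, 5.0]
gripper_width: 0.312
grasp_force: 59.4
```

Request:
jog_arm:
  targets:
    - [[0,0,-0.2],[0,0,0],28]
    - [[0,0,-0.4],[0,0,0],28]
    - [[0,0,-0.6],[0,0,0],28]
    - [[0,0,-0.75],[0,0,0],28]
    - [[0,0,-0.75],[0,0,0],28]

```text
time: 19.48
tool_pos: [0.4434, 0.1935, 0.1086]
tool_rot: [0.002, 0.674, 0.739, 0.002]
contact_force: [9.0, 1.4, -4.7]
gripper_width: 0.311
grasp_force: 59.3
```

```bash
python3 -c "
from h import *
where();print(state()['grasp_force'])"
```

```text
t 19.48 bed [ 60.8 159.8 108.6] z [-0.001 -0.005 -1.   ] x [ 1.    -0.003 -0.001] F [ 0.5 -9.1 -4.7] w 0.31 q [ 0.26 -0.19  2.05 -0.    1.27  0.17]
59.30495738983154
```

Request:
jog_arm:
  targets:
    - [[0,0.3,0],[0,0,0],28]
    - [[0,0.7,0],[0,0,0],28]
    - [[0,1.1,0],[0,0,0],28]
    - [[0,1.5,0],[0,0,0],28]
    - [[0,1.9,0],[0,0,0],28]
    - [[0,2.2,0],[0,0,0],28]
    - [[0,2.4,0],[0,0,0],28]
    - [[0,2.4,0],[0,0,0],28]

```text
time: 20.48
tool_pos: [0.5028, 0.1991, 0.1092]
tool_rot: [0.001, 0.674, 0.739, 0.001]
contact_force: [0.9, 2.1, -3.9]
gripper_width: 0.309
grasp_force: 59.5
```

```bash
python3 -c "
from h import *
where();print(state()['grasp_force'])"
```

```text
t 20.48 bed [ 60.7 100.1 109.2] z [-0.001 -0.003 -1.   ] x [ 1.    -0.003 -0.001] F [ 2.  -1.1 -3.9] w 0.31 q [ 0.24 -0.04  1.92 -0.    1.26  0.15]
59.50390577316284
```

Request:
jog_arm:
  targets:
    - [[0,0.04,0],[0,0,0],28]
    - [[0,0.04,0.25],[0,0,0],28]
    - [[0,0.04,0.5],[0,0,0],28]
    - [[0,0.04,0.68],[0,0,0],28]
    - [[0,0.04,0.7],[0,0,0],28]

```text
time: 21.1
tool_pos: [0.5033, 0.1992, 0.0917]
tool_rot: [0.001, 0.674, 0.739, 0.0]
contact_force: [1.1, 2.4, -0.9]
gripper_width: 0.312
grasp_force: 60.0
```

```bash
python3 -c "
from h import *
where();print(state()['grasp_force'])"
```

```text
t 21.1 bed [60.7 99.7 91.7] z [-0.001 -0.002 -1.   ] x [ 1.    -0.003 -0.001] F [ 2.3 -1.4 -0.9] w 0.31 q [ 0.24 -0.02  1.93 -0.    1.23  0.15]
60.00101387500763
```

Z is back to 91.7, the same height as at the grasp. I'll release and rise.

Request:
jog_arm:
  targets:
    - [[0,0,0],[0,0,0],45]
    - [[0,0,0],[0,0,0],65]
    - [[0,0,0],[0,0,0],65]
    - [[0,0,-1],[0,0,0],65]
    - [[0,0,-3],[0,0,0],65]
    - [[0,0,-6],[0,0,0],65]
    - [[-1,-4,-10],[0,0,0],65]
    - [[-1,-8,-10],[0,0,0],65]

```text
time: 22.1
tool_pos: [0.4064, 0.1742, 0.3028]
tool_rot: [0.002, 0.674, 0.739, 0.002]
contact_force: [0.1, -0.8, 0.9]
gripper_width: 0.649
grasp_force: 0.0
```

Request:
jog_arm:
  targets:
    - [[0,-7,0],[0,0,0],65]
    - [[0,-7,0],[0,0,0],65]
    - [[0,-7,0],[0,0,0],65]
    - [[0,-7,0],[0,0,0],65]

```text
time: 22.6
tool_pos: [0.2305, 0.1583, 0.3001]
tool_rot: [0.003, 0.673, 0.74, 0.003]
contact_force: [0.2, 1.3, 0.7]
gripper_width: 0.645
grasp_force: 0.0
```

```bash
python3 -c "
from h import *
from m import rect
where()
I,D=grab_frame('top');P=tobed(cloud('top',D));x,y,z=P[...,0],P[...,1],P[...,2]
m=(x>.03)&(x<.09)&(y>.07)&(y<.2)&(z>.12)&(z<.14);print('knob',m.sum(),P[m].mean(0) if m.sum() else '')
m=(x>.045)&(x<.075)&(y>-.02)&(y<.05);print('arm z',np.percentile(z[m],[10,50,90]))
J,_=grab_frame('scene');b=cv2.resize(J[140:290,230:410],(720,600),interpolation=2)
cv2.imwrite('pics/s6.png',b[:,:,::-1])"
```

```text
t 22.6 bed [ 46.2 375.1 300.1] z [ 0.    -0.008 -1.   ] x [ 1.    -0.002  0.   ] F [ 1.3 -0.3  0.7] w 0.65 q [ 0.34 -0.94  2.21 -0.    1.86  0.24]
knob 66 [0.05974732 0.0998761  0.12704864]
arm z [0.02570693 0.07525705 0.07933068]
```

View pics/s6.png

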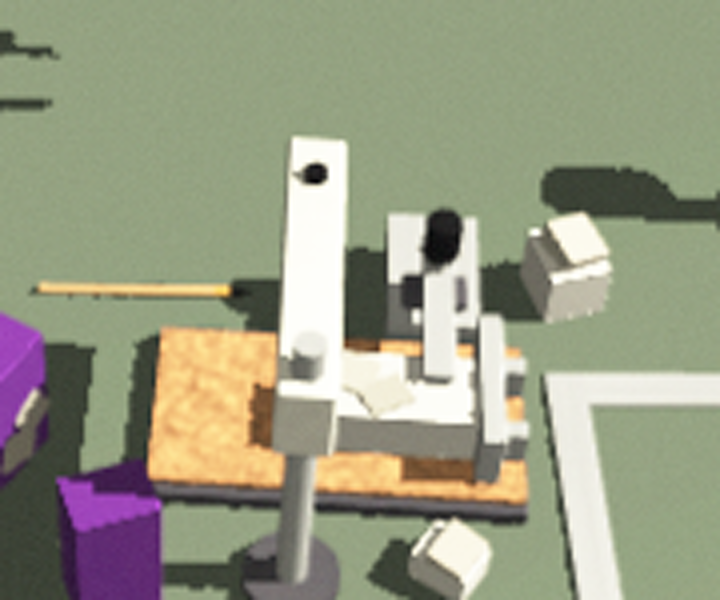

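The knob at (442,235) sits at bed y 100 with its top at 127 mm, so it is dropped in. The hold-down lies over the bar, and the bar is flush with the stop at (478,420).

```bash
python3 -c "
from plant import *
print(job_done())"
```

```text
the job is handed in; nothing more can be done
None
```

The bar lies raw skin up with its end flush against the end stop, the hold-down is dropped in the locking notch over it, and the job was handed in at about 22.7 s; no verdict came back.

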